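Load bearing caps into sprung-jaw nest blocks

TASK

Load the two loose iron bearing caps into the two sloping nest blocks, each into the pocket that matches the shape of its foot (the tongue of the one cap goes into the keyway in the pocket's lower wall). Each pocket has a sprung jaw at its upper end: push it back with the cap's edge, lower the cap until its foot lies flat on the pocket's floor, and let the jaw hold it there. Be gentle, never forcing or dropping a cap against its block (stay well below 90 N), and leave the connecting rod, piston, wrench and jar where they are.

Things in the scene. Friction and masses are not known exactly. Their poses are not given: they have to be found in the camera images.
- plain_cap: dark iron bearing cap, about 0.4 kg, standing on its foot on the bench. Foot: plain rectangle 40 mm (x) by 70 mm (y), 14 mm thick. In its middle a crown to grip: 26 mm (x) by 30 mm (y), flat sides up to 42 mm above the underside, rounded top at 57 mm. Origin: centre of the foot's underside; z up through the crown. The same after half a turn about z
- keyed_cap: dark iron bearing cap, about 0.4 kg, standing on its foot on the bench. Foot: 44 mm by 44 mm square, 14 mm thick, with one tongue 14 mm wide (y) that sticks out 10 mm on its -x side (to x = -32 mm). In its middle a square-topped crown to grip: 26 mm (x) by 28 mm (y), top 54 mm above the underside. Origin: centre of the 44 mm square's underside; z up through the crown
- plain_pocket: pocket on its block's slope. Origin: on its floor, where a seated cap's origin comes to lie, 58 mm above the bench; x up the slope, y sideways, z square out of the floor, 25 deg off vertical. Walls 10 mm high: lower one's inner face x=-20 mm (18 thick), side ones' y=+-37 mm (16 thick); upper end: sprung jaw. Takes the plain cap, 70 mm side along y, either way round
- keyed_pocket: pocket on its block's slope. Origin: on its floor, where a seated cap's origin comes to lie, 58 mm above the bench; x up the slope, y sideways, z square out of the floor, 28 deg off vertical. Walls 10 mm high: lower one's inner face x=-22 mm (18 thick), side ones' y=+-24 mm (16 thick); upper end: sprung jaw. Keyway 18 mm wide through the lower wall at y=0. Takes the keyed cap, x axes alike
- plain_jaw (a joint): travel of the sprung steel jaw that closes this pocket's upper end, m: 0 at rest (face at pocket x=+14 mm, 6 mm too near for the cap), 0.006 with the cap seated, up to 0.014, up the slope. 4 N at rest, 0.4 N more per mm. 52 mm wide, top 22 mm above the pocket floor, 12 above the walls; spring housing behind it x=+52 to +66, 18 mm high
- keyed_jaw (a joint): travel of the sprung steel jaw that closes this pocket's upper end, m: 0 at rest (face at pocket x=+16 mm, 6 mm too near for the cap), 0.006 with the cap seated, up to 0.014, up the slope. 4 N at rest, 0.4 N more per mm. 33 mm wide, top 22 mm above the pocket floor, 12 above the walls; spring housing behind it x=+54 to +68, 18 mm high
- con_rod: bystander: steel connecting rod lying flat, 163 mm long, 54 mm wide, 20 mm high; origin near its middle on the underside, x along it
- piston: bystander: aluminium piston, 76 mm across, 58 mm high; origin at the centre of its underside
- wrench: bystander: steel wrench lying flat; origin near its middle on the underside, x along it
- grease_jar: bystander: grey jar with a black lid, 60 mm across, 75 mm high; origin at the centre of its underside
- plain_nest: the blue stand that carries the plain pocket and its jaw, fixed to the bench; origin on the bench, straight below the pocket's origin, x in the pocket's up-slope direction seen from above
- keyed_nest: the blue stand that carries the keyed pocket and its jaw, fixed to the bench; origin on the bench, straight below the pocket's origin, x in the pocket's up-slope direction seen from above
There are look-alikes about, which are no part of the job. What is shaped like the keyed_cap but green is not meant.

How it is judged:
At the end, for the whole second after the job is handed in: Each cap sits in its own pocket: its origin within 5 mm of the pocket's, its foot flat on the floor (within 4 degrees) and square to it (within 7 degrees), at rest and released (distance between plain_cap and plain_pocket below 0.005 m and angle between the z axis of plain_cap and the z axis of plain_pocket, either way round below 0.07 rad and angle between the x axis of plain_cap and the x axis of plain_pocket, either way round below 0.12 rad and linear speed of each of plain_cap, keyed_cap below 0.01 m/s and contact force between each of plain_cap, keyed_cap and the fingers below 0.1 N and distance between keyed_cap and keyed_pocket below 0.005 m and angle between the z axis of keyed_cap and the z axis of keyed_pocket, either way round below 0.07 rad and angle between the x axis of keyed_cap and the x axis of keyed_pocket, either way round below 0.12 rad); the robot touches nothing.
It fails at once if a cap is pressed, knocked or dropped against a nest block with more than 90 N (contact force between any of plain_cap, keyed_cap and plain_nest above 90 N or contact force between any of plain_cap, keyed_cap and keyed_nest above 90 N).
It fails at once if the connecting rod, piston, wrench or jar is moved by more than 30 mm (distance of any of con_rod, piston, wrench, grease_jar from where it was at the start of the episode above 0.03 m).
It also fails if it takes over 64 s, if anything falls off the work surface, if the arm or the gripper's body presses on something with over 40 N, if the wrist force passes 120 N, or if a joint passes its speed limit or range.

ROBOT

A 7-joint arm with a two-finger parallel gripper is mounted at the origin on the work surface. World frame = base frame: x ahead of the robot, y to its left, z up, the work surface at z = 0. Lengths are in m, angles in rad, forces in N, time in s.
With the tool pointing down it reaches from about 0.425 to 0.925 m from the base axis. Payload 6.8 kg.
Tool frame: the origin (TCP) lies between the finger pads; the fingertips stand 22 mm ahead of it and the grasp point (between the pads) lies 3 mm ahead of it; z points along the fingers, y is the line along which they close (so a half turn about z gives the same grasp; the last joint's range is limited). The gripper opens to 85 mm and grips with 20 to 120 N. Pads are 22 mm wide; open, the fingers measure 114 mm over their backs; the gripper's body (76 mm by 85 mm) begins 54 mm behind the grasp point. The pads swing forward as they close: fully open they stand 13 mm farther back than shut.
Start: joints at [-1.343, 0.477, 0.022, 1.555, -0.011, 1.109, -0.083], TCP at [0.222, 0.637, 0.253] pointing down, gripper open.
Joint ranges: [-2.96, 2.96], [-0.34, 2.1], [-1.41, 1.46], [0.24, 2.44], [-1.37, 4.51], [0.17, 1.92], [-2.96, 2.96]. Speed limits (rad/s): [2.39, 2.39, 3.14, 3.14, 3.14, 3.14, 3.14].

INTERFACE

Orientations are given as [roll, pitch, yaw] about the fixed x, y, z axes, in that order (R = Rz(yaw) Ry(pitch) Rx(roll)).
In Python, from bench import arm, viewer gives the robot as it stands.
- The arm moves only by the tool move_arm, never from a script. Its argument "moves" is one flat list of numbers, 7 for each row, row after row: the finger opening in mm, from 0 to 85.4, then the shift along the tool's x, y, z scaled (see below), then the turn, a rotation vector about the tool's x, y, z scaled (see below). In form: [gripper, x, y, z, ax, ay, az, gripper, x, y, z, ax, ay, az, ...]. A call has 1 to 12 rows; each row is the pose to reach, as a shift and turn from the pose commanded when the call began, along the tool's axes at that moment; what a row does not reach only later rows make up. The controller multiplies each number of a shift by 50 cm and each number of a turn by 90 degrees. A row lasts 1/12 s, in which the tool goes at most 41.7 mm and 7.16 degrees, less where a joint would pass 70% of its speed; a pose out of reach is approached as far as the arm can. A call with a number of a shift or a turn outside -1 to 1 is refused whole. A call with a gripper value outside its range is refused whole. The fingers move at their own pace and stop on an object; "grip_force" is the grip in N (left out, the last holds). Time passes only in rows, so rows that repeat a pose let the fingers close. It gives the time, the measured TCP pose, the force, the opening and the grip force at its end, in the units of the state.
- arm.sense(): the state, without advancing time (a new reading comes with each control period).
- viewer.capture(name): name is "scene" or "top" or "wrist"; returns (picture, depth): 384x512x3 uint8, blue, green, red; 384x512 float32, m along the optical axis (not along the pixel's ray), 0 where there is no reading.
- viewer.camera_info(name): a dict with "camera_matrix" (3x3 intrinsics, pixels), "position" and "rotation" of the camera in the world. Camera axes: x right, y down, z forward; pixel columns grow to the right and rows downward; lengths in m; the calibration is good to about 2 mm. A picture is of the moment at which its call begins: read the wrist's pose just before it. camera_info takes no time and is no camera call; for the wrist camera it gives the pose at the moment of the call.
- arm.sign_off(): hands the job in; it is judged then, once.
The state is a dict: "time_s": time; "joint_positions": joint angles; "qd": joint speeds; "effort": joint torques, N m; "tcp_pos": TCP position; "tool_rot": TCP orientation; "contact_force": force on the tool from outside, world axes, zero at the start; "torque": the same for the moment, N m; "gripper_width": opening from 0.0 (shut) to 1.0 (fully open); "grip_force": force on a finger pad.
Only numpy, scipy, OpenCV 4.12 (cv2) and the standard library are available. Lean on these libraries where they do the work, as an engineer would, in place of code of your own. Each camera call takes 0.05 s, during which the arm holds its last target. There are 200 camera calls.

## Working session

There is one attempt and no reset: what is moved stays moved. The work goes in short steps, Python scripts to look and compute and a tool call to move; the robot and the scene stay as the last step left them, time stands still between calls to the robot, and variables do not carry over. Pictures are saved under pics/ and viewed, at most 10 in all, crops included, and the job is handed in when it is done.

Besides the shell and the picture viewer there is one more tool, called after "Request:" as name(argument=value, ...) on one line, values as JSON. move_arm: Moves the arm, as the interface text tells. Shifts and turns lie within -1 to 1; 1 stands for 50 cm of shift or 90 degrees of turn. Its arguments: {"type":"object","properties":{"moves":{"type":"array"},"grip_force":{"type":"number"}},"required":["moves"]}

```bash
ls; mkdir -p pics; python3 - <<'E'
from bench import arm, viewer
import cv2,numpy as np
s=arm.sense();print({k:np.round(v,3).tolist() for k,v in s.items()})
ims=[]
for n in("scene","top"):
    p,d=viewer.capture(n);i=viewer.camera_info(n);print(n,np.round(i["camera_matrix"],1).tolist(),np.round(i["position"],3),np.round(i["rotation"],3).tolist())
    cv2.imwrite(f"pics/{n}0.png",p);np.savez(f"{n}0.npz",p=p,d=d,K=i["camera_matrix"],t=i["position"],R=i["rotation"])
    print((d>0).mean())
    ims.append(p)
cv2.imwrite("pics/s0.png",cv2.resize(ims[0],(768,576)));cv2.imwrite("pics/t0.png",cv2.resize(ims[1],(768,576)))
E
```

```text
pics
{'time_s': 0.0, 'joint_positions': [-1.343, 0.478, 0.022, 1.556, -0.011, 1.109, -0.083], 'qd': [-0.002, 0.001, -0.0, 0.002, -0.001, 0.001, -0.0], 'effort': [0.0, -59.645, 1.608, -28.119, 0.013, 0.01, 0.0], 'tcp_pos': [0.222, 0.637, 0.252], 'tool_rot': [-3.14, 0.0, 2.806], 'contact_force': [-0.141, 0.257, -0.244], 'torque': [-0.023, -0.028, -0.027], 'grip_force': 0.0, 'gripper_width': 0.999}
scene [[435.0, 0.0, 254.5], [0.0, 435.0, 189.1], [0.0, 0.0, 1.0]] [ 1.306 -0.281  0.869] [-2.391, -0.02, 1.226]
0.9959920247395834
top [[426.7, 0.0, 252.3], [0.0, 426.7, 189.6], [0.0, 0.0, 1.0]] [0.484 0.016 1.367] [-3.043, -0.008, -1.576]
0.9959615071614584
```

View pics/s0.png

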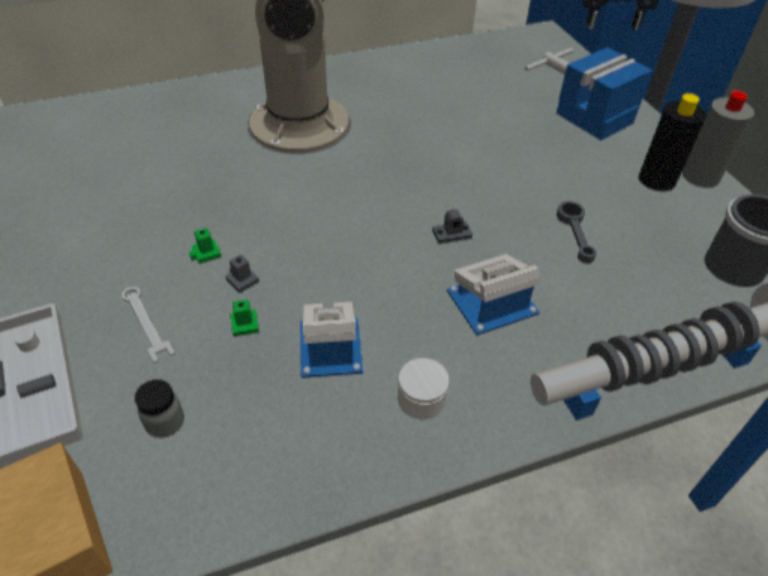

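View pics/t0.png

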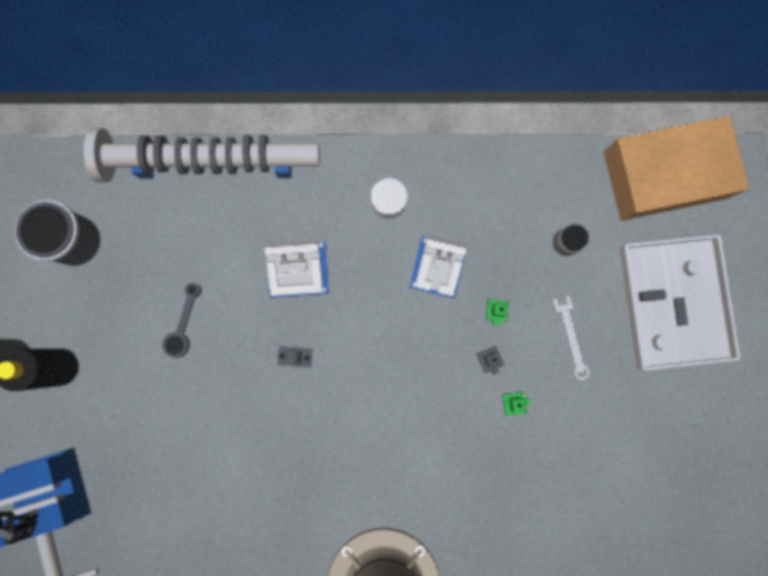

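Left of centre in the top view are the plain cap (295,357) and plain nest (297,270). To the right are the keyed nest (440,268) and three keyed-shaped objects: green (497,311), dark (490,360) and green (515,404). The dark one at (490,360) fits the description. The scene view shows the nests' high ends facing +x, away from the robot.

```bash
cat > h.py <<'E'
import numpy as np,cv2
from scipy.spatial.transform import Rotation as Ro
from bench import arm,viewer
def rot(i):
    r=np.array(i["rotation"]);return r if r.shape==(3,3) else Ro.from_euler("xyz",r).as_matrix()
def grab(n,save=None):
    i=viewer.camera_info(n);p,d=viewer.capture(n)
    if save: np.savez(save,p=p,d=d,K=i["camera_matrix"],t=i["position"],R=rot(i))
    return p,d,np.array(i["camera_matrix"]),np.array(i["position"]),rot(i)
def load(f):
    z=np.load(f);R=z["R"];R=R if R.shape==(3,3) else Ro.from_euler("xyz",R).as_matrix()
    return z["p"],z["d"],z["K"],z["t"],R
def cloud(d,K,t,R):
    v,u=np.mgrid[:d.shape[0],:d.shape[1]]
    c=np.stack([(u-K[0,2])/K[0,0]*d,(v-K[1,2])/K[1,1]*d,d],-1)
    return c@R.T+t
def ray(u,v,z,K,t,R):
    r=R@np.array([(u-K[0,2])/K[0,0],(v-K[1,2])/K[1,1],1]);return t+r*(z-t[2])/r[2]
def proj(P,K,t,R):
    c=(np.atleast_2d(P)-t)@R;return np.c_[c[:,0]/c[:,2]*K[0,0]+K[0,2],c[:,1]/c[:,2]*K[1,1]+K[1,2]]
def cur():
    s=arm.sense();return np.array(s["tcp_pos"]),Ro.from_euler("xyz",s["tool_rot"])
def delta(P,R,p0=None,R0=None):
    "row numbers for target pose P,R (Rotation) from current/commanded pose"
    if p0 is None:p0,R0=cur()
    return np.round(np.r_[R0.inv().apply(np.array(P)-p0)/.5,(R0.inv()*R).as_rotvec()/(np.pi/2)],4).tolist()
E
python3 - <<'E'
from h import *
p,d,K,t,R=load("top0.npz");C=cloud(d,K,t,R)
print("bench z",np.median(C[150:300,150:380,2]))
for n,(u,v) in dict(plain=(295,357),keyed=(490,360),pn=(297,270),kn=(440,268),jar=(572,239),piston=(389,197)).items():
    u=int(u/1.5);v=int(v/1.5);w=C[v-22:v+22,u-24:u+24].reshape(-1,3);m=w[:,2]>.008
    q=w[m];print(n,ray(u,v,0.02,K,t,R).round(3),q.mean(0).round(3),q.min(0).round(3),q.max(0).round(3),m.sum())
E
```

```text
bench z 0.0006274614923076349
plain [0.466 0.181 0.02 ] [0.469 0.171 0.099] [0.425 0.016 0.008] [0.488 0.217 1.367] 295
keyed [ 0.458 -0.226  0.02 ] [ 0.459 -0.217  0.092] [ 0.391 -0.296  0.008] [0.521 0.016 1.367] 232
pn [0.649 0.176 0.02 ] [0.647 0.172 0.079] [0.484 0.016 0.008] [0.716 0.244 1.367] 1336
kn [ 0.654 -0.126  0.02 ] [ 0.651 -0.118  0.078] [ 0.484 -0.179  0.008] [0.721 0.016 1.367] 1061
jar [ 0.714 -0.409  0.02 ] [ 0.697 -0.378  0.11 ] [ 0.484 -0.485  0.008] [0.772 0.016 1.367] 399
piston [ 0.807 -0.019  0.02 ] [ 0.792 -0.017  0.076] [ 0.484 -0.087  0.008] [0.88  0.056 1.367] 537
```

```bash
python3 - <<'E'
from h import *
p0,R0=cur();i=viewer.camera_info("wrist");Rc=rot(i)
print("cam in tool",R0.inv().apply(np.array(i["position"])-p0).round(4),(R0.inv().as_matrix()@Rc).round(3).tolist(),np.array(i["camera_matrix"]).round(1).tolist())
for P in ([.3,.55,.40],[.53,.17,.36]): print(delta(P,Ro.from_euler("xyz",[np.pi,0,np.pi])))
E
```

```text
cam in tool [ 0.0728  0.0013 -0.121 ] [[-0.0, -0.958, -0.286], [1.0, -0.0, 0.0], [-0.0, -0.286, 0.958]] [[331.1, 0.0, 248.1], [0.0, 331.1, 188.4], [0.0, 0.0, 1.0]]
[-0.2041, -0.1132, -0.295, -0.0011, -0.0001, -0.2138]
[-0.8888, -0.6791, -0.2139, -0.0011, -0.0001, -0.2138]
```

Request:
move_arm(moves=[85,-0.2,-0.11,-0.29,0,0,-0.07,85,-0.2,-0.11,-0.29,0,0,-0.14,85,-0.2,-0.11,-0.29,0,0,-0.21,85,-0.86,-0.68,-0.12,0,0,-0.214,85,-0.86,-0.68,-0.12,0,0,-0.214,85,-0.86,-0.68,-0.12,0,0,-0.214,85,-0.86,-0.68,-0.12,0,0,-0.214,85,-0.86,-0.68,-0.12,0,0,-0.214,85,-0.86,-0.68,-0.12,0,0,-0.214,85,-0.86,-0.68,-0.12,0,0,-0.214,85,-0.86,-0.68,-0.12,0,0,-0.214,85,-0.86,-0.68,-0.12,0,0,-0.214])

```text
time_s: 1.1
tcp_pos: [0.4663, 0.2569, 0.321]
tool_rot: [-3.142, -0.0, -3.141]
contact_force: [1.1, 0.1, -0.1]
gripper_width: 0.999
grip_force: 0.0
```

Request:
move_arm(moves=[85,0,0,0,0,0,0,85,0,0,0,0,0,0,85,0,0,0,0,0,0])

```text
time_s: 1.35
tcp_pos: [0.4656, 0.2592, 0.321]
tool_rot: [3.141, -0.001, -3.142]
contact_force: [-1.4, 1.6, -0.5]
gripper_width: 0.995
grip_force: 0.0
```

Request:
move_arm(moves=[85,-0.05,-0.14,0.06,0,0,0,85,-0.05,-0.16,0.06,0,0,0,85,-0.05,-0.16,0.06,0,0,0,85,-0.05,-0.16,0.06,0,0,0,85,-0.05,-0.16,0.06,0,0,0])

```text
time_s: 1.77
tcp_pos: [0.4904, 0.1805, 0.2912]
tool_rot: [3.141, -0.001, -3.14]
contact_force: [1.0, 0.1, -0.0]
gripper_width: 0.994
grip_force: 0.0
```

```bash
python3 - <<'E'
from h import *
p,d,K,t,R=grab("wrist","w1.npz");cv2.imwrite("pics/w1.png",cv2.resize(p,(768,576)));print(cur()[0],arm.sense()["joint_positions"],(d>0).mean())
E
```

```text
[0.49042893 0.18129402 0.291478  ] [-0.65491863  0.18643412  0.20973495  1.88313248 -0.0448862   1.076013
  1.14664756] 0.9962972005208334
```

View pics/w1.png

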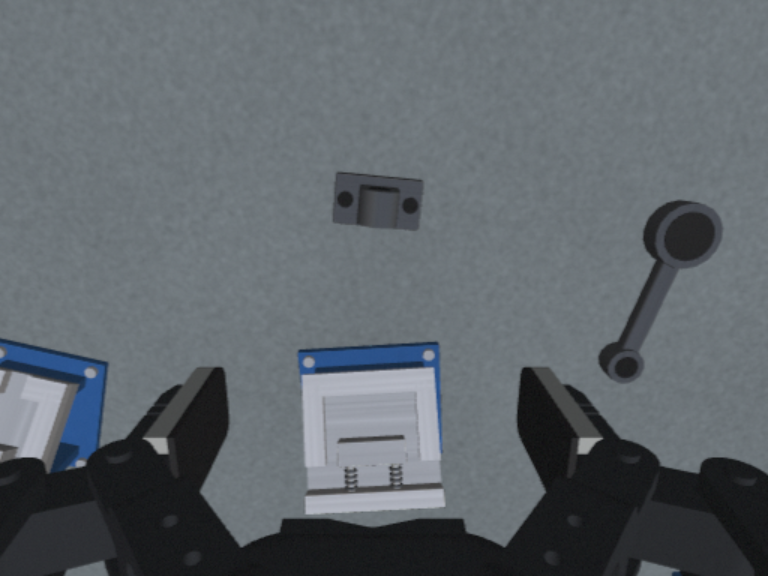

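The wrist view shows the plain cap (378,200), with its foot about 88 px wide along world y. Below it is the plain nest: floor (370,420), lower wall (368,375), jaw (370,450), springs and housing (375,490). Up-slope is down in the picture, which is +x.

```bash
cat >> h.py <<'E'
def box(m,z,K,t,R):
    "min-area box of mask contour cast on plane z: centre, sizes, angle of long side"
    c=max(cv2.findContours(m.astype(np.uint8),0,1)[0],key=cv2.contourArea)[:,0]
    w=np.array([ray(u,v,z,K,t,R)[:2] for u,v in c],np.float32)
    return cv2.minAreaRect(w*1000),w
def nest(C,m,yaw0,tilt):
    "C cloud, m white mask: refine yaw, return points in nest heading frame"
    q=C[m];q=q[(q[:,2]>.035)&(q[:,2]<.12)]
    return q
E
python3 - <<'E'
from h import *
p,d,K,t,R=load("w1.npz");C=cloud(d,K,t,R);hsv=cv2.cvtColor(p,cv2.COLOR_BGR2HSV)
print("bench",C[20:60,100:400,2].mean(),C[20:60,100:400,2].std())
roi=np.zeros(d.shape,bool);roi[105:165,205:300]=1
print("V bench",np.median(hsv[20:60,100:400,2]),"cap",hsv[135,232],hsv[150,252])
m=roi&(hsv[...,2]<90)
(b,w)=box(m,.014,K,t,R);print("capbox",b)
print("foot-top z",np.median(C[120:124,232:272,2]))
q=C[roi&(C[...,2]>.03)];print("crown",q.mean(0),q.min(0),q.max(0),len(q))
roi=np.zeros(d.shape,bool);roi[235:350,190:305]=1
m=roi&(hsv[...,1]<60)&(hsv[...,2]>120)&(C[...,2]>.03)
q=C[m];print(len(q),q.min(0),q.max(0))
# floor plane: pixels around (370,410)/1.5
f=C[266:288,222:272].reshape(-1,3);c=f.mean(0);n=np.linalg.svd(f-c)[2][2];n*=np.sign(n[2])
print("floor c",c,"n",n,"tilt",np.degrees(np.arccos(n[2])),"updir",np.degrees(np.arctan2(-n[1],-n[0])))
r=cv2.minAreaRect((q[:,:2]*1000).astype(np.float32));print(r)
cv2.imwrite("pics/m.png",m*255)
E
```

```text
bench 0.0023419554526929974 0.027826498628483663
V bench 123.0 cap [105  16  32] [109  33  85]
capbox ((469.01654052734375, 185.79579162597656), (69.47904968261719, 41.26192855834961), 84.67259216308594)
foot-top z 0.01446122529019983
crown [0.46650247 0.18603562 0.0646411 ] [0.41803401 0.17077156 0.03013255] [0.48312201 0.2019796  0.41224007] 734
7708 [0.41803401 0.12665404 0.0387315 ] [0.69332654 0.23674713 0.41224007]
floor c [0.63395984 0.18038923 0.05986702] n [0.84990079 0.00195029 0.52693913] tilt 58.20112374460507 updir -179.86852210722685
((554.875, 175.5988311767578), (272.3583679199219, 106.2556381225586), 3.680762529373169)[ WARN:0@0.235] global loadsave.cpp:1063 imwrite_ Unsupported depth image for selected encoder is fallbacked to CV_8U.
```

```bash
cat >> h.py <<'E'
def plane(f):
    for _ in range(4):
        c=np.median(f,0) if _==0 else f.mean(0);n=np.linalg.svd(f-c,full_matrices=False)[2][2];n*=np.sign(n[2]);e=(f-c)@n;f=f[abs(e)<max(.0015,1.5*e.std())]
    return c,n,e.std(),len(f)
E
python3 - <<'E'
from h import *
p,d,K,t,R=load("w1.npz");C=cloud(d,K,t,R);hsv=cv2.cvtColor(p,cv2.COLOR_BGR2HSV);ok=d>0
def win(u0,v0,u1,v1):
    s=np.s_[int(v0/1.5):int(v1/1.5),int(u0/1.5):int(u1/1.5)];return C[s][ok[s]]
q=win(308,160,448,247);q=q[q[:,2]>.03];print("crown",q.mean(0),q.min(0),q.max(0),len(q))
for nme,w in dict(floor=(335,400,405,432),lowall=(325,376,415,388)).items():
    c,n,s,k=plane(win(*w));print(nme,c.round(4),n.round(3),"tilt",np.degrees(np.arccos(n[2])),"up",np.degrees(np.arctan2(-n[1],-n[0])),s,k)
m=np.zeros(d.shape,bool);m[235:350,190:305]=1
m&=ok&(hsv[...,1]<60)&(hsv[...,2]>120)&(C[...,2]>.035)
q=C[m];r=cv2.minAreaRect((q[:,:2]*1000).astype(np.float32));print(len(q),q.min(0),q.max(0),r);print(cv2.boxPoints(r))
# edges of the outline by image row/col: left/right at v, top at u
for v in (262,280,300,330): 
    u=np.where(m[v])[0];print("row",v,u.min(),u.max(),C[v,u.min()+1].round(4),C[v,u.max()-1].round(4))
for u in (210,235,260,285):
    vv=np.where(m[:,u])[0];print("col",u,vv.min(),C[vv.min()+1,u].round(4),vv.max(),C[vv.max()-1,u].round(4))
E
```

```text
crown [0.46807037 0.18618201 0.05339669] [0.45509238 0.17077156 0.03013255] [0.48312201 0.2019796  0.05881615] 711
floor [0.6355 0.1797 0.0572] [-0.425 -0.027  0.905] tilt 25.236881481231556 up 3.6905409123525144 0.0006751676632030438 954
lowall [0.6061 0.1794 0.0546] [-0.37  -0.025  0.929] tilt 21.780476460085342 up 3.824021360526997 0.0006941806570876811 445
7666 [0.5956496  0.12665404 0.0387315 ] [0.69332654 0.23674713 0.10347381] ((644.6491088867188, 181.3180694580078), (92.44680786132812, 106.26892852783203), 3.7824203968048096)
[[595.0212  231.28754]
 [602.03156 125.25009]
 [694.27704 131.3486 ]
 [687.26666 237.38605]]
row 262 202 290 [0.6156 0.1283 0.058 ] [0.6146 0.231  0.0594]
row 280 203 291 [0.6346 0.1299 0.0666] [0.6329 0.2316 0.0692]
row 300 203 292 [0.6551 0.1304 0.0766] [0.6537 0.2325 0.0785]
row 330 205 296 [0.6808 0.1343 0.0964] [0.6784 0.2353 0.0992]
col 210 249 [0.6025 0.1365 0.0524] 342 [0.6908 0.1392 0.1023]
col 235 248 [0.6012 0.1665 0.0524] 340 [0.6888 0.1675 0.1015]
col 260 247 [0.5998 0.1965 0.0524] 339 [0.687  0.1958 0.1019]
col 285 245 [0.5971 0.2263 0.0526] 338 [0.6862 0.2241 0.1012]
```

```bash
cat >> h.py <<'E'
def pocket(x,y,yaw,tilt):
    R=Ro.from_euler("z",yaw,degrees=True)*Ro.from_euler("y",-tilt,degrees=True)
    return np.array([x,y,.058]),R
FLIP=Ro.from_euler("y",180,degrees=True) # tool x=-x, y=y, z=-z
def over(P,R,dx,dz,dy=0): return np.array(P)+R.apply([dx,dy,dz])
E
python3 - <<'E'
from h import *
R=Ro.from_euler("z",-5.3,degrees=True)*FLIP
for z in (.12,.038): print(delta([.469,.186,z],R))
E
```

```text
[0.0428, 0.0092, 0.343, 0.0006, -0.0, 0.061]
[0.0428, 0.009, 0.507, 0.0006, -0.0, 0.061]
```

Request:
move_arm(moves=[60,0.043,0.009,0.1,0,0,0.061,60,0.043,0.009,0.2,0,0,0.061,60,0.043,0.009,0.28,0,0,0.061,60,0.043,0.009,0.34,0,0,0.061,60,0.043,0.009,0.38,0,0,0.061,60,0.043,0.009,0.38,0,0,0.061,60,0.043,0.009,0.38,0,0,0.061])

```text
time_s: 2.4
tcp_pos: [0.4686, 0.1851, 0.1009]
tool_rot: [-3.141, -0.002, 3.049]
contact_force: [0.3, 0.2, 0.8]
gripper_width: 0.702
grip_force: 0.0
```

```bash
python3 - <<'E'
from h import *
p,d,K,t,R=grab("wrist","w2.npz");cv2.imwrite("pics/w2.png",cv2.resize(p,(768,576)))
p0,R0=cur();print(p0,R0.as_euler("xyz",degrees=True))
R=Ro.from_euler("z",-5.3,degrees=True)*FLIP
print(delta([.469,.186,.038],R))
E
```

```text
[0.46993741 0.18526794 0.10232322] [1.79938871e+02 3.97306263e-02 1.74649367e+02]
[0.0021, 0.0011, 0.1286, 0.0007, 0.0004, -0.0006]
```

View pics/w2.png

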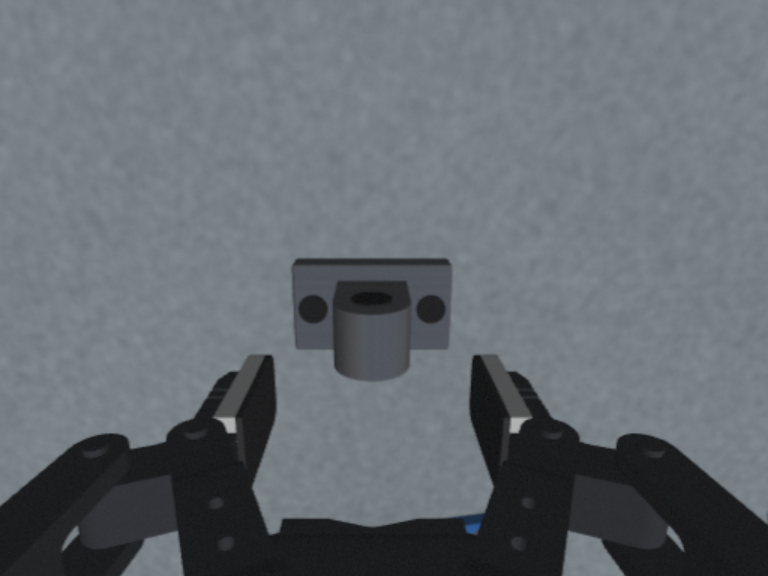

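The cap sits square between the open pads (crown at 372,330; pads at 245 and 497). I'll descend and grip.

Request:
move_arm(moves=[60,0,0.001,0.05,0,0,0,60,0,0.001,0.1,0,0,0,60,0,0.001,0.128,0,0,0,60,0,0.001,0.128,0,0,0,28,0,0.001,0.128,0,0,0,28,0,0.001,0.128,0,0,0,26,0,0.001,0.128,0,0,0,20,0,0.001,0.128,0,0,0,20,0,0.001,0.128,0,0,0,20,0,0.001,0.128,0,0,0], grip_force=50)

```text
time_s: 3.28
tcp_pos: [0.4712, 0.185, 0.0395]
tool_rot: [3.139, 0.003, 3.046]
contact_force: [0.5, 0.2, 6.8]
gripper_width: 0.341
grip_force: 50.5
```

```bash
python3 - <<'E'
from h import *
P,R=pocket(.6378,.1808,3.75,25)
s=arm.sense();print(s["tcp_pos"],s["gripper_width"],s["grip_force"],s["contact_force"])
T=R*FLIP;h=.038
for dx,dz in((-.010,.06),(-.010,.0125)):print(over(P,R,dx,h+dz),delta(over(P,R,dx,h+dz),T))
E
```

```text
[0.47117788 0.1849962  0.03949086] 0.34097918898397617 50.49609661102295 [0.51839197 0.21893858 6.78788156]
[0.58742841 0.17749847 0.14259198] [-0.2336, 0.0077, -0.2054, -0.0209, -0.2748, -0.1011]
[0.6074598  0.1788114  0.09954236] [-0.2729, 0.014, -0.1191, -0.0209, -0.2748, -0.1011]
```

Request:
move_arm(moves=[20,0,0,-0.03,0,0,0,20,0,0,-0.1,0,0,0,20,0,0,-0.18,0,0,0,20,0,0,-0.22,0,0,0,20,0,0,-0.22,0,0,0,20,0,0,-0.22,0,0,0])

```text
time_s: 3.78
tcp_pos: [0.4701, 0.1845, 0.149]
tool_rot: [3.139, 0.003, 3.046]
contact_force: [-0.1, -0.6, -4.4]
gripper_width: 0.345
grip_force: 50.9
```

```bash
python3 - <<'E'
from h import *
s=arm.sense();print(s["tcp_pos"],s["gripper_width"],s["grip_force"],s["contact_force"])
p,d,K,t,R=load("w2.npz");C=cloud(d,K,t,R);hsv=cv2.cvtColor(p,cv2.COLOR_BGR2HSV)
roi=np.zeros(d.shape,bool);roi[165:236,180:315]=1
m=roi&(hsv[...,2]<100)
m[:,:188]=0;m[:,308:]=0
b,w=box(m&~((C[...,2]>.02)&(np.arange(384)[:,None]>234)),.014,K,t,R);print("cap box w2",b)
q=C[(d>0)&roi&(C[...,2]>.010)&(C[...,2]<.02)];print("foot top pts",q.min(0),q.max(0),len(q), cv2.minAreaRect((q[:,:2]*1000).astype(np.float32)))
p,d,K,t,R=grab("wrist","w3.npz");cv2.imwrite("pics/w3.png",p[100:384,100:412])
C=cloud(d,K,t,R);p0,R0=cur();L=R0.inv().apply(C.reshape(-1,3)-p0).reshape(C.shape)
# foot top in tool frame: z ~ +.0255
m=(d>0)&(abs(L[...,1])<.045)&(abs(L[...,0])<.03)&(L[...,2]>.012)&(L[...,2]<.045)
q=L[m];print("held, tool frame",q.min(0),q.max(0),len(q));
qq=q[(q[:,2]>.018)&(q[:,2]<.032)];print(cv2.minAreaRect((qq[:,:2]*1000).astype(np.float32)),plane(qq))
E
```

```text
[0.47013615 0.18451224 0.14898684] 0.34455806586898513 50.92360273003578 [-0.08349572 -0.56568031 -4.37061171]
cap box w2 ((469.07110595703125, 185.83139038085938), (69.42218780517578, 44.27585220336914), 84.67972564697266)
foot top pts [0.44644494 0.15008882 0.01004356] [0.49202999 0.22232896 0.01995416] 3822 ((469.3773498535156, 186.05027770996094), (70.02145385742188, 40.751834869384766), 84.57086944580078)
held, tool frame [-0.00977756 -0.03314545  0.01200509] [0.02129675 0.03728336 0.03782004] 5819
((5.907890319824219, 2.0426254272460938), (70.5434799194336, 30.801273345947266), 89.53651428222656) (array([0.01296257, 0.00197802, 0.02363532]), array([-0.04694846,  0.00162977,  0.99889598]), np.float64(0.0006185753634073974), 3996)
```

View pics/w3.png

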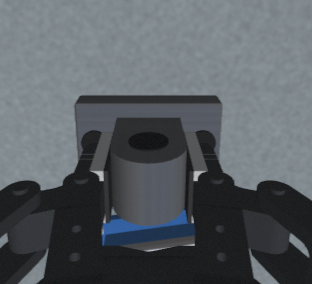

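The cap is held, with its foot edge at (150,100) in the crop. I'll check whether the 2.7° tilt is real or a camera bias.

```bash
python3 - <<'E'
from h import *
for f in("w2.npz","w3.npz"):
    p,d,K,t,R=load(f);C=cloud(d,K,t,R);ok=d>0
    print(f,"bench",plane(C[20:120][ok[20:120]])[:2])
p,d,K,t,R=load("w2.npz");C=cloud(d,K,t,R);ok=d>0
print("foot w2",plane(C[178:195,200:298][ok[178:195,200:298]]))
p,d,K,t,R=load("w3.npz");C=cloud(d,K,t,R)
for v0,v1 in((205,218),(218,228)): print("foot w3",plane(C[v0:v1,180:212].reshape(-1,3)),plane(C[v0:v1,285:318].reshape(-1,3)))
P,Rp=pocket(.6378,.1808,3.75,25);T=Rp*FLIP;h=.0385
for dx,dz in((-.010,.06),(-.010,.0135)):
    g=over(P,Rp,dx,h+dz)-T.apply([.0013,.0018,0]);print(g,delta(g,T))
E
```

```text
w2.npz bench (array([0.38508291, 0.19880086, 0.0004194 ]), array([ 4.93052961e-04, -6.89824684e-04,  9.99999641e-01]))
w3.npz bench (array([0.38503018, 0.20013491, 0.00042743]), array([ 2.27280111e-04, -7.27759274e-04,  9.99999709e-01]))
foot w2 (array([0.45558534, 0.18757809, 0.01815789]), array([-0.98899358,  0.09111004,  0.11657899]), np.float64(0.0010125939592914896), 818)
foot w3 (array([0.45021935, 0.16295634, 0.12377615]), array([ 0.05281706, -0.00981923,  0.99855593]), np.float64(0.0005499697491877636), 349) (array([0.45423513, 0.21207885, 0.12574523]), array([ 0.93072623, -0.09018499,  0.35442257]), np.float64(0.0009295975763796015), 233)
foot w3 (array([0.45538504, 0.16245321, 0.12530715]), array([ 0.91784848, -0.08974347,  0.38665265]), np.float64(0.0008025937348902268), 194) (array([0.4607965 , 0.21198962, 0.12388816]), array([ 0.06182332, -0.01183262,  0.99801697]), np.float64(0.0005181776703933596), 325)
[0.58851096 0.17576556 0.14359454] [-0.2394, 0.0063, 0.0078, -0.022, -0.277, -0.1008]
[0.60812063 0.17705085 0.10145123] [-0.2782, 0.0126, 0.0921, -0.022, -0.277, -0.1008]
```

```bash
python3 - <<'E'
from h import *
def pl(f,zr,cols,off):
    p,d,K,t,R=load(f);C=cloud(d,K,t,R)
    for c0,c1 in cols:
        q=C[:,c0:c1][(d[:,c0:c1]>0)&(abs(C[:,c0:c1,2]-zr)<.006)];q=q[(q[:,0]>q[:,0].min()+.004)]
        A=np.c_[q[:,:2]-q[:,:2].mean(0),np.ones(len(q))];print(f,c0,len(q),q[:,0].min(),q[:,0].max(),np.linalg.lstsq(A,q[:,2],rcond=None)[0])
pl("w2.npz",.0145,((200,218),(280,297)),0)
pl("w3.npz",.1245,((182,192),(307,318)),0)
E
```

```text
w2.npz 200 927 0.4505568942136828 0.48743262719518154 [-0.00502984  0.0150859   0.01463293]
w2.npz 280 870 0.4555609674332656 0.492025945640143 [-0.00780262 -0.00317351  0.01468927]
w3.npz 182 356 0.4494630459251304 0.47033761309334454 [0.07684788 0.07898703 0.12411593]
w3.npz 307 419 0.45509005300320426 0.47971176407433025 [ 0.03175253 -0.18927411  0.12411854]
```

Request:
move_arm(moves=[20,-0.04,0.001,-0.02,-0.005,-0.06,-0.02,20,-0.09,0.002,-0.04,-0.01,-0.12,-0.04,20,-0.14,0.004,-0.04,-0.014,-0.18,-0.065,20,-0.19,0.006,-0.02,-0.02,-0.24,-0.09,20,-0.24,0.006,0.008,-0.022,-0.277,-0.1,20,-0.24,0.006,0.008,-0.022,-0.277,-0.1,20,-0.24,0.006,0.008,-0.022,-0.277,-0.1,20,-0.24,0.006,0.008,-0.022,-0.277,-0.1])

```text
time_s: 4.5
tcp_pos: [0.5878, 0.1752, 0.1417]
tool_rot: [-3.14, 0.432, -3.077]
contact_force: [0.2, 0.2, -4.4]
gripper_width: 0.344
grip_force: 50.8
```

```bash
python3 - <<'E'
from h import *
s=arm.sense();print(s["tcp_pos"],s["gripper_width"],s["contact_force"])
p,d,K,t,R=grab("wrist","w4.npz");cv2.imwrite("pics/w4.png",p)
P,Rp=pocket(.6378,.1808,3.75,25);T=Rp*FLIP;h=.0385;p0,R0=cur()
print("tcp in pocket mm",Rp.inv().apply(p0-P)*1e3,"rot err deg",np.degrees((T.inv()*R0).as_rotvec()))
for dx,dz in((-.010,.0135),(0.0015,.0135)):
    g=over(P,Rp,dx,h+dz)-T.apply([.0013,.0018,0]);print(g,delta(g,T))
C=Rp.inv().apply(cloud(d,K,t,R).reshape(-1,3)-P).reshape(d.shape+(3,));C[d==0]=9
# profile columns in pocket frame: foot front edge/ walls
for u in (186,195,312,322): print(u,[(v,*(C[v,u]*1e3).round(0).astype(int).tolist()) for v in range(180,290,8)])
E
```

```text
[0.58783044 0.17518536 0.14165492] 0.3439847999658297 [ 0.23117107  0.23818759 -4.3638131 ]
tcp in pocket mm [-9.47016374 -2.0896913  97.52767859] rot err deg [0.08261339 0.16380322 0.05068787]
[0.60812063 0.17705085 0.10145123] [-0.0018, 0.0007, 0.091, -0.0009, -0.0018, -0.0006]
[0.61852086 0.17773252 0.10631134] [-0.0248, 0.0007, 0.091, -0.0009, -0.0018, -0.0006]
186 [(180, -27, -42, 11), (188, -21, -42, 10), (196, -32, -32, 62), (204, -32, -30, 73), (212, -28, -30, 73), (220, -24, -31, 72), (228, -19, -31, 71), (236, -16, -31, 73), (244, -11, -31, 73), (252, -16, -28, 91), (260, -16, -26, 98), (268, -16, -25, 104), (276, -23, -22, 121), (284, -22, -21, 124)]
195 [(180, -27, -36, 11), (188, -21, -36, 11), (196, -32, -28, 62), (204, -31, -26, 72), (212, -27, -26, 72), (220, -23, -26, 72), (228, -19, -27, 71), (236, -16, -27, 73), (244, -17, -25, 84), (252, -17, -24, 91), (260, -21, -21, 105), (268, -20, -20, 111), (276, -22, -19, 118), (284, -21, -19, 123)]
312 [(180, -26, 40, 10), (188, -21, 41, 9), (196, -32, 31, 61), (204, -32, 28, 73), (212, -27, 29, 72), (220, -23, 29, 72), (228, -19, 29, 72), (236, -16, 29, 73), (244, -11, 29, 73), (252, -17, 26, 92), (260, -17, 25, 98), (268, -17, 23, 105), (276, -23, 20, 121), (284, -22, 20, 124)]
322 [(180, -27, 46, 11), (188, -21, 47, 10), (196, -16, 47, 10), (204, -30, 34, 69), (212, -27, 34, 70), (220, 1, 48, 10), (228, 7, 49, 11), (236, 13, 49, 10), (244, 19, 49, 11), (252, 26, 50, 10), (260, 31, 50, 11), (268, 110, 82, -116), (276, -23, 23, 121), (284, -22, 23, 124)]
```

View pics/w4.png

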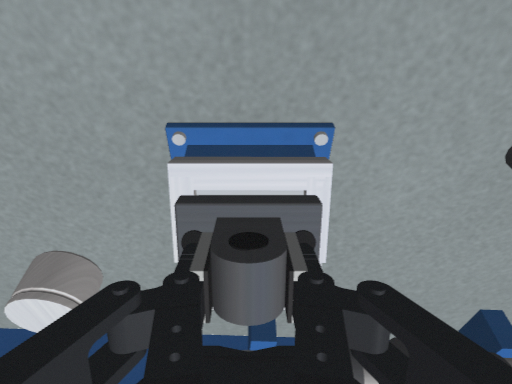

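The held foot reads a constant 72–73 mm above the floor, so it is parallel, and it is laterally centred over the walls (169–331 px). I'll lower to just above the walls, then push the jaw back.

Request:
move_arm(moves=[20,-0.001,0.001,0.04,0,0,0,20,-0.001,0.001,0.07,0,0,0,20,-0.001,0.001,0.09,0,0,0,20,-0.001,0.001,0.09,0,0,0,20,-0.006,0.001,0.09,0,0,0,20,-0.012,0.001,0.09,0,0,0,20,-0.018,0.001,0.09,0,0,0,20,-0.024,0.001,0.09,0,0,0,20,-0.026,0.001,0.09,0,0,0,20,-0.026,0.001,0.09,0,0,0])

```text
time_s: 5.38
tcp_pos: [0.6178, 0.1777, 0.1074]
tool_rot: [-3.14, 0.432, -3.077]
contact_force: [-7.9, -0.6, -4.2]
gripper_width: 0.341
grip_force: 51.2
```

```bash
cat > st.py <<'E'
from h import *
import sys
x,y,yaw,tilt=map(float,sys.argv[1:5]);P,Rp=pocket(x,y,yaw,tilt);T=Rp*FLIP;p0,R0=cur();s=arm.sense()
print("tcp in pocket mm",(Rp.inv().apply(p0-P)*1e3).round(2),"rot err deg",np.degrees((T.inv()*R0).as_rotvec()).round(2))
print("F in pocket",Rp.inv().apply(s["contact_force"]).round(1),s["gripper_width"],s["grip_force"],s["time_s"])
E
python3 st.py .6378 .1808 3.75 25
```

```text
tcp in pocket mm [ 2.57 -1.78 53.27] rot err deg [0.1  0.26 0.04]
F in pocket [-9.  -0.  -0.5] 0.34113700075599984 51.23898133635521 5.3833
```

Request:
move_arm(moves=[20,0,0,0.006,0,0,0,20,0,0,0.012,0,0,0,20,0,0,0.018,0,0,0,20,0,0,0.022,0,0,0,20,0,0,0.022,0,0,0])

```text
time_s: 5.8
tcp_pos: [0.6222, 0.1778, 0.0969]
tool_rot: [-3.14, 0.431, -3.077]
contact_force: [-5.5, 0.5, -7.5]
gripper_width: 0.344
grip_force: 51.0
```

```bash
python3 st.py .6378 .1808 3.75 25
```

```text
tcp in pocket mm [ 2.14 -1.97 41.96] rot err deg [0.12 0.29 0.03]
F in pocket [-8.1  0.9 -4.5] 0.34370933001460585 50.9571348130703 5.8
```

Request:
move_arm(moves=[20,0,0,0.002,0,0,0,20,0,0,0.004,0,0,0,20,0,0,0.006,0,0,0,20,0,0,0.006,0,0,0])

```text
time_s: 6.13
tcp_pos: [0.623, 0.1778, 0.0951]
tool_rot: [-3.14, 0.431, -3.077]
contact_force: [-14.1, -2.8, 4.0]
gripper_width: 0.343
grip_force: 52.6
```

```bash
python3 st.py .6378 .1808 3.75 25
```

```text
tcp in pocket mm [ 2.11 -2.   39.93] rot err deg [0.11 0.28 0.04]
F in pocket [-11.3  -1.8   9.6] 0.3428863039645124 52.612996101379395 6.1333
```

Request:
move_arm(moves=[20,0.003,0,0,0,0,0,20,0.003,0,0,0,0,0,36,0.003,0,0,0,0,0,42,0.003,0,0,0,0,0,48,0.003,0,0,0,0,0,48,0.003,0,0,0,0,0,48,0.003,0,-0.03,0,0,0,48,0.003,0,-0.08,0,0,0,48,0.003,0,-0.15,0,0,0,60,0.003,0,-0.23,0,0,0,60,0.003,0,-0.3,0,0,0,60,0.003,0,-0.3,0,0,0])

```text
time_s: 7.13
tcp_pos: [0.5626, 0.1755, 0.2376]
tool_rot: [3.135, 0.445, -3.08]
contact_force: [1.0, -0.6, 0.3]
gripper_width: 0.707
grip_force: 0.0
```

```bash
python3 st.py .6378 .1808 3.75 25; python3 - <<'E'
from h import *
p,d,K,t,R=grab("wrist","w5.npz");cv2.imwrite("pics/w5.png",p)
P,Rp=pocket(.6378,.1808,3.75,25)
C=Rp.inv().apply(cloud(d,K,t,R).reshape(-1,3)-P).reshape(d.shape+(3,))*1e3;C[d==0]=999
m=(abs(C[...,2]-14)<2.5)&(abs(C[...,0])<25)&(abs(C[...,1])<36)
q=C[m];print(len(q),q.min(0),q.max(0),cv2.minAreaRect(q[:,:2].astype(np.float32)),plane(q/1e3)[:2])
p0,R0=cur();print(p0,delta([.42,-.2,.30],Ro.from_euler("z",0)*FLIP),arm.sense()["joint_positions"].round(2) if hasattr(arm.sense()["joint_positions"],'round') else 0)
E
```

```text
tcp in pocket mm [  7.55  -0.41 194.69] rot err deg [-0.27 -0.5   0.19]
F in pocket [ 1.  -0.6 -0.1] 0.7068832160636195 0.0 7.1333
2019 [-24.13988719 -35.52203789  11.50191269] [20.45951305 34.52277202 16.49524943] ((-1.8389549255371094, -0.4769096374511719), (44.4791145324707, 70.08163452148438), 0.17966370284557343) (array([-0.00257009, -0.00046558,  0.01463079]), array([0.00167905, 0.00146937, 0.99999751]))
[0.56248576 0.17539499 0.23516188] [0.2439, -0.7302, -0.2628, 0.0119, 0.2818, 0.0399] [-0.75  0.19  0.28  2.11  0.28  0.46  0.92]
```

View pics/w5.png

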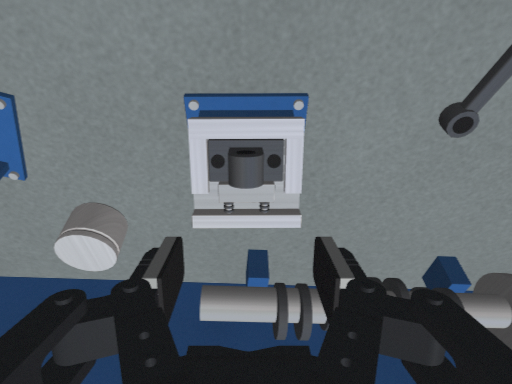

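The plain cap is seated: foot top about 14.6 mm above the floor, tilt below 0.2°, jaw closed at (245,190). Next is the keyed side.

```bash
python3 - <<'E'
from h import *
for P in ([.5,-.18,.30],): print(delta(P,FLIP))
E
```

```text
[0.0973, -0.7006, -0.1931, 0.0119, 0.2818, 0.0399]
```

Request:
move_arm(moves=[60,0.02,-0.06,-0.12,0,0.06,0.01,60,0.04,-0.14,-0.14,0,0.12,0.02,60,0.06,-0.22,-0.16,0.01,0.18,0.03,60,0.08,-0.3,-0.18,0.01,0.24,0.04,60,0.097,-0.38,-0.193,0.012,0.282,0.04,60,0.097,-0.46,-0.193,0.012,0.282,0.04,60,0.097,-0.54,-0.193,0.012,0.282,0.04,60,0.097,-0.62,-0.193,0.012,0.282,0.04,60,0.097,-0.7,-0.193,0.012,0.282,0.04,60,0.097,-0.7,-0.193,0.012,0.282,0.04,60,0.097,-0.7,-0.193,0.012,0.282,0.04,60,0.097,-0.7,-0.193,0.012,0.282,0.04])

```text
time_s: 8.18
tcp_pos: [0.499, -0.1814, 0.2968]
tool_rot: [-3.136, -0.008, 3.138]
contact_force: [0.8, 0.7, -0.1]
gripper_width: 0.705
grip_force: 0.0
```

```bash
python3 - <<'E'
from h import *
p,d,K,t,R=grab("wrist","w6.npz");cv2.imwrite("pics/w6.png",cv2.resize(p,(768,576)));print(*cur()[0],np.round(arm.sense()["joint_positions"],2))
E
```

```text
0.4992247546130715 -0.17987406182697616 0.2968288017278146 [-0.18  0.21  0.47  1.87 -0.1   1.1   1.9 ]
```

View pics/w6.png

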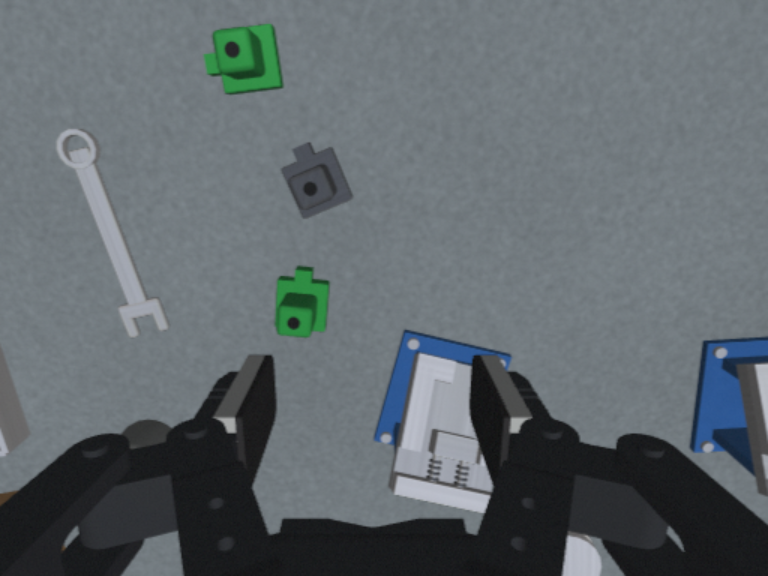

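The three keyed-shaped parts are: green (248,58) and green (302,305), which are excluded by colour, and dark grey (317,180), which is the keyed cap. Its tongue is at (303,152), pointing toward -x/-y. The keyed nest at (450,430) is partly hidden by a finger.

```bash
cat >> h.py <<'E'
def keyed(f,roi,vmax=100):
    p,d,K,t,R=load(f);hsv=cv2.cvtColor(p,cv2.COLOR_BGR2HSV);C=cloud(d,K,t,R)
    m=np.zeros(d.shape,bool);m[roi[0]:roi[1],roi[2]:roi[3]]=1
    print("V bench",np.median(hsv[...,2]));m&=(hsv[...,2]<vmax)&(hsv[...,1]<120)
    m=cv2.morphologyEx(m.astype(np.uint8),cv2.MORPH_OPEN,np.ones((3,3)))
    body=cv2.morphologyEx(m,cv2.MORPH_OPEN,cv2.getStructuringElement(1 if 0 else 2,(17,17)))
    b,w=box(m,.014,K,t,R);b2,w2=box(body,.014,K,t,R)
    print("with tongue",b,"body",b2)
    q=C[(d>0)&(C[...,2]>.045)&(C[...,2]<.06)&(m>0)];print("crown",q.mean(0),cv2.minAreaRect((q[:,:2]*1000).astype(np.float32)),len(q))
    q=C[(d>0)&(C[...,2]>.010)&(C[...,2]<.02)&(m>0)];print("foot pts",cv2.minAreaRect((q[:,:2]*1000).astype(np.float32)),len(q))
E
python3 - <<'E'
from h import *
keyed("w6.npz",(85,155,175,245))
E
```

```text
V bench 127.0
with tongue ((456.9617614746094, -227.6166534423828), (53.621337890625, 44.99147415161133), 22.29665184020996) body ((459.9072265625, -226.4393768310547), (47.27743148803711, 44.935001373291016), 22.296607971191406)
crown [ 0.46129166 -0.22563103  0.05376674] ((461.894287109375, -226.29550170898438), (26.02289581298828, 28.256614685058594), 22.168115615844727) 608
foot pts ((457.1976623535156, -228.06622314453125), (53.784976959228516, 44.167076110839844), 21.972496032714844) 788
```

```bash
python3 - <<'E'
from h import *
R=Ro.from_euler("z",22.2,degrees=True)*FLIP
for z in (.12,.04): print(delta(np.array([.4617,-.2259,z])-R.apply([.0007,.0018,0]),R))
E
```

```text
[0.0694, -0.0932, 0.3547, -0.0021, -0.0057, -0.2472]
[0.0681, -0.0924, 0.5147, -0.0021, -0.0057, -0.2472]
```

Request:
move_arm(moves=[60,0.02,-0.04,0.05,0,0,-0.06,60,0.04,-0.07,0.12,0,0,-0.12,60,0.068,-0.093,0.19,-0.002,-0.004,-0.18,60,0.068,-0.093,0.26,-0.002,-0.006,-0.247,60,0.068,-0.093,0.32,-0.002,-0.006,-0.247,60,0.068,-0.093,0.37,-0.002,-0.006,-0.247,60,0.068,-0.093,0.38,-0.002,-0.006,-0.247,60,0.068,-0.093,0.38,-0.002,-0.006,-0.247])

```text
time_s: 8.9
tcp_pos: [0.4631, -0.226, 0.1067]
tool_rot: [3.14, -0.001, -2.752]
contact_force: [1.1, -0.1, -0.3]
gripper_width: 0.703
grip_force: 0.0
```

```bash
python3 - <<'E'
from h import *
p,d,K,t,R=grab("wrist","w7.npz");cv2.imwrite("pics/w7.png",cv2.resize(p[130:300,130:380],(750,510)))
R=Ro.from_euler("z",22.2,degrees=True)*FLIP
print(*cur()[0],np.round(arm.sense()["joint_positions"],2),delta(np.array([.4617,-.2259,.040])-R.apply([.0007,.0018,0]),R))
E
```

```text
0.4641667029358933 -0.22679027003213187 0.10818894467486709 [ 0.04  0.44  0.36  2.07 -0.24  0.67  2.52] [0.0026, -0.0001, 0.1364, -0.0001, 0.0005, 0.0009]
```

View pics/w7.png

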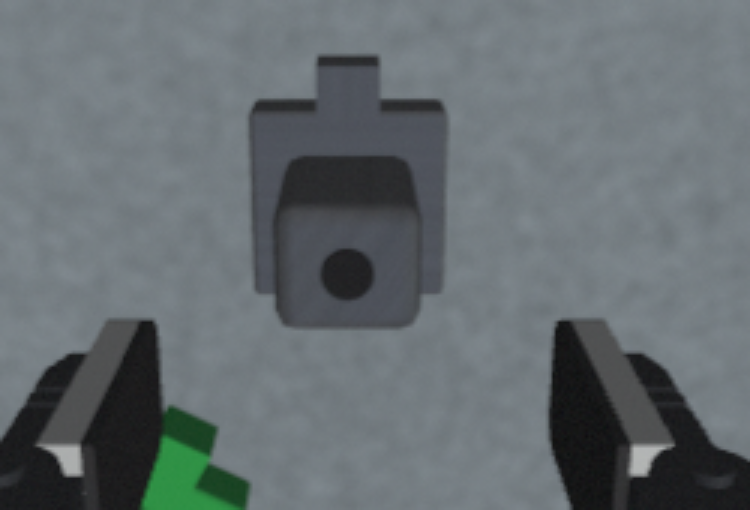

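The crop confirms a dark-grey keyed cap, crown at (347,260), with the tongue at (348,85) on the camera side. It is centred between the pads (105 and 605), and the green look-alike at (195,460) is clear of the fingers.

Request:
move_arm(moves=[54,0.002,0,0.05,0,0,0,54,0.002,0,0.1,0,0,0,54,0.002,0,0.134,0,0,0,54,0.002,0,0.134,0,0,0,54,0.002,0,0.134,0,0,0,26,0.002,0,0.134,0,0,0,26,0.002,0,0.134,0,0,0,22,0.002,0,0.134,0,0,0,18,0.002,0,0.134,0,0,0,18,0.002,0,0.134,0,0,0,18,0.002,0,0.134,0,0,0], grip_force=50)

```text
time_s: 9.87
tcp_pos: [0.4644, -0.2285, 0.043]
tool_rot: [-3.139, 0.004, -2.754]
contact_force: [-1.0, 2.0, 7.2]
gripper_width: 0.32
grip_force: 50.2
```

Request:
move_arm(moves=[18,0,0,-0.03,0,0,0,18,0,0,-0.1,0,0,0,18,0,0,-0.18,0,0,0,18,0,0,-0.26,0,0,0,18,0,0,-0.34,0,0,0,18,0,0,-0.34,0,0,0,18,0,0,-0.34,0,0,0])

```text
time_s: 10.45
tcp_pos: [0.464, -0.2286, 0.214]
tool_rot: [-3.137, 0.007, -2.754]
contact_force: [-0.5, -0.2, -3.8]
gripper_width: 0.318
grip_force: 50.5
```

```bash
python3 - <<'E'
from h import *
s=arm.sense();print(s["gripper_width"],s["grip_force"],s["contact_force"])
p,d,K,t,R=grab("wrist","w8.npz")
C=cloud(d,K,t,R);p0,R0=cur();L=R0.inv().apply(C.reshape(-1,3)-p0).reshape(C.shape)*1e3
m=(d>0)&(abs(L[...,1])<40)&(abs(L[...,0])<45)&(L[...,2]>18)&(L[...,2]<32)
q=L[m];print("held foot, tool frame",q.min(0),q.max(0),len(q))
qb=q[(q[:,0]<22)];print("body y",np.percentile(qb[:,1],[.5,99.5]))
u=int(np.median(np.where(m)[1]))
for du in(-22,-18,0,18,22): print(u+du,[(v,*L[v,u+du].round(1).tolist()) for v in range(170,240,6) if abs(L[v,u+du,2]-25)<16])
# now nest from current view
P=[.50,-.13,.26];print(p0,delta([.55,-.13,.24],Ro.from_euler("z",-11,degrees=True)*FLIP))
E
```

```text
0.3179034508721377 50.48396944999695 [-0.49665828 -0.15492247 -3.82852472]
held foot, tool frame [  3.60559958 -21.9009222   18.01380596] [33.1022252  22.06421529 31.97849425] 3450
body y [-21.52357346  21.7897055 ]
227 [(188, 22.5, -11.1, 39.5), (194, 22.5, -10.5, 29.6), (200, 20.3, -10.3, 27.1), (206, 17.4, -10.4, 26.5), (212, 14.8, -10.3, 25.3), (218, 13.8, -10.0, 20.1), (224, 13.7, -9.6, 13.4)]
231 [(188, 22.5, -9.0, 39.5), (194, 22.4, -8.5, 29.7), (200, 20.5, -8.4, 26.3), (206, 17.4, -8.5, 26.6), (212, 14.6, -8.5, 26.0), (218, 14.0, -8.2, 19.8), (224, 13.9, -7.8, 12.9)]
249 [(170, 32.8, 0.2, 36.1), (176, 32.6, 0.2, 25.3), (182, 29.3, 0.2, 26.9), (188, 26.4, 0.2, 26.7), (194, 23.1, 0.2, 27.7), (200, 20.6, 0.2, 26.2), (206, 17.6, 0.2, 26.1), (212, 14.2, 0.2, 27.1), (218, 13.6, 0.2, 20.6), (224, 14.0, 0.2, 12.6)]
267 [(188, 22.6, 9.4, 39.1), (200, 20.5, 8.7, 26.3), (206, 17.4, 8.8, 26.7), (212, 14.6, 8.8, 25.8), (218, 13.8, 8.5, 20.3), (224, 13.6, 8.2, 13.6)]
271 [(188, 22.6, 11.4, 39.1), (194, 22.8, 10.7, 28.5), (200, 20.6, 10.6, 26.0), (206, 17.4, 10.7, 26.6), (212, 14.5, 10.8, 26.2), (218, 13.4, 10.4, 21.1), (224, 13.5, 10.0, 13.9)]
[ 0.46260008 -0.22790091  0.21185848] [-0.236, 0.1152, -0.0557, -0.0002, 0.0022, 0.3689]
```

```bash
python3 - <<'E'
from h import *
for f in("w6.npz","w1.npz","w5.npz","w8.npz","top0.npz"):
    p,d,K,t,R=load(f);C=cloud(d,K,t,R);hsv=cv2.cvtColor(p,cv2.COLOR_BGR2HSV)
    m=(d>0)&(hsv[...,1]<60)&(hsv[...,2]>115)&(C[...,2]>.035)&(C[...,2]<.12)&(C[...,0]>.57)&(C[...,0]<.73)&(C[...,1]>-.19)&(C[...,1]<-.055)
    q=C[m]
    if len(q)<300: print(f,len(q));continue
    r=cv2.minAreaRect((q[:,:2]*1000).astype(np.float32));v,u=np.where(m)
    print(f,len(q),"px",u.min(),u.max(),v.min(),v.max(),r)
    for yaw in (-11,-13):
        a=np.radians(yaw);h=q[:,0]*np.cos(a)+q[:,1]*np.sin(a);l=-q[:,0]*np.sin(a)+q[:,1]*np.cos(a)
        print(yaw,"h",np.percentile(h,[0,.3,1,99,99.7,100]).round(4),"l",np.percentile(l,[0,.3,1,99,99.7,100]).round(4))
E
```

```text
w6.npz 4417 px 262 327 235 341 ((647.9290771484375, -116.53202819824219), (80.24361419677734, 93.5051498413086), 76.00540161132812)
-11 h [0.6098 0.6114 0.6126 0.703  0.7042 0.7061] l [-0.033  -0.0322 -0.0313  0.042   0.045   0.0472]
-13 h [0.6102 0.6115 0.6127 0.7021 0.7028 0.7044] l [-0.0086 -0.0081 -0.0076  0.0662  0.0693  0.0716]
w1.npz 1903 px 0 44 247 305 ((635.7952270507812, -98.53173065185547), (54.05107879638672, 61.77853775024414), 77.87980651855469)
-11 h [0.6116 0.6123 0.6137 0.6689 0.6723 0.6739] l [-0.0019 -0.0003  0.0009  0.0509  0.0515  0.052 ]
-13 h [0.6106 0.6114 0.6123 0.6675 0.671  0.6725] l [0.0195 0.0215 0.0226 0.0728 0.0732 0.0738]
w5.npz 0
w8.npz 694 px 258 292 316 349 ((608.5906372070312, -135.98095703125), (30.827444076538086, 33.48097610473633), 2.0265438556671143)
-11 h [0.6095 0.6102 0.6106 0.64   0.6416 0.6419] l [-0.0303 -0.0301 -0.0298 -0.001   0.0002  0.0024]
-13 h [0.61   0.6105 0.611  0.6407 0.6422 0.6425] l [-0.008  -0.0078 -0.0077  0.0209  0.0222  0.0245]
top0.npz 926 px 277 310 157 196 ((653.3035278320312, -122.46739959716797), (80.49816131591797, 105.8049545288086), 75.9658203125)
-11 h [0.6104 0.6113 0.6133 0.715  0.7172 0.7186] l [-0.0362 -0.0358 -0.035   0.045   0.046   0.0467]
-13 h [0.6109 0.6116 0.6125 0.7148 0.7157 0.7173] l [-0.0125 -0.0119 -0.0114  0.0675  0.0682  0.0684]
```

```bash
python3 - <<'E'
from h import *
p,d,K,t,R=load("w6.npz");C=cloud(d,K,t,R);ok=d>0
P,Rp=pocket(.6423,-.1151,-14,28)
L=Rp.inv().apply(C.reshape(-1,3)-P).reshape(C.shape)*1e3
fl=ok&(abs(L[...,0])<12)&(abs(L[...,1])<20)&(abs(L[...,2])<4)
c,n,s,k=plane(C[fl]);print("floor",(Rp.inv().apply(c-P)*1e3).round(2),"tilt",np.degrees(np.arccos(n[2])),"yaw",np.degrees(np.arctan2(-n[1],-n[0])),k)
wl=ok&(abs(L[...,2]-10)<3)&(L[...,0]>-45)&(L[...,0]<14)&(abs(L[...,1])<45)
q=L[wl];
print("wall z",np.median(q[:,2]))
a=q[abs(q[:,1])>9.5];a=a[a[:,0]<-18];print("lower wall x by y:",[(y,a[abs(a[:,1]-y)<3][:,0].min().round(1),a[abs(a[:,1]-y)<3][:,0].max().round(1)) for y in(-30,-14,14,20) if (abs(a[:,1]-y)<3).sum()>5])
for x in(-30,-22,-15,-8,0,8):
    b=q[abs(q[:,0]-x)<1.5];l=b[b[:,1]<0];r=b[b[:,1]>0];print("x",x,"left",l[:,1].min().round(1),l[:,1].max().round(1),"right",(r[:,1].min().round(1),r[:,1].max().round(1)) if len(r) else None)
k=q[(q[:,0]<-25)&(q[:,0]>-36)];print("keyway gap y",np.sort(k[:,1])[[np.argmax(np.diff(np.sort(k[:,1]))),np.argmax(np.diff(np.sort(k[:,1])))+1]])
p1,d1,K1,t1,R1=load("w1.npz");L1=Rp.inv().apply(cloud(d1,K1,t1,R1).reshape(-1,3)-P).reshape(C.shape)*1e3
b=L1[(d1>0)&(abs(L1[...,2]-10)<3)&(L1[...,1]>0)&(L1[...,1]<50)]
for x in(-30,-15,0,8): bb=b[abs(b[:,0]-x)<1.5];print("w1 right",x,bb[:,1].min().round(1),bb[:,1].max().round(1))
E
```

```text
floor [ 0.46 -2.76  0.44] tilt 27.800587365755522 yaw -14.013844167793671 519
wall z 10.46685918263173
lower wall x by y: [(-30, np.float64(-40.0), np.float64(-18.2)), (-14, np.float64(-39.9), np.float64(-22.1))]
x -30 left -40.0 -8.9 right None
x -22 left -39.9 -8.8 right None
x -15 left -40.2 -24.0 right None
x -8 left -39.8 -24.0 right None
x 0 left -39.9 -24.3 right None
x 8 left -40.0 -24.1 right None
keyway gap y [-13.24541622 -12.72963205]
w1 right -30 9.7 40.6
w1 right -15 23.5 41.1
w1 right 0 24.8 40.6
w1 right 8 25.1 40.5
```

Keyed pocket fit checks out: walls at -40/-24, keyway edge at -9, floor plane tilt 27.8° and yaw -14.0°.

```bash
python3 - <<'E'
from h import *
P,Rp=pocket(.6423,-.1151,-14,28);T=Rp*FLIP
g=over(P,Rp,-.010,.0405+.06)-T.apply([.0006,.00015,0]);print(g,delta(g,T),np.round(arm.sense()["joint_positions"],2))
E
```

```text
[ 0.58843015 -0.10182333  0.1423232 ] [-0.3278, 0.1386, 0.1399, 0.0981, -0.2984, 0.394] [-0.03  0.27  0.43  2.   -0.15  0.89  2.44]
```

Request:
move_arm(moves=[18,-0.04,0.017,0,0.012,-0.037,0.049,18,-0.08,0.035,0,0.025,-0.075,0.098,18,-0.12,0.052,0,0.037,-0.112,0.148,18,-0.16,0.07,0.02,0.049,-0.149,0.197,18,-0.2,0.087,0.04,0.061,-0.186,0.246,18,-0.24,0.104,0.06,0.074,-0.224,0.295,18,-0.28,0.121,0.09,0.086,-0.261,0.345,18,-0.328,0.139,0.12,0.098,-0.298,0.394,18,-0.328,0.139,0.14,0.098,-0.298,0.394,18,-0.328,0.139,0.14,0.098,-0.298,0.394,18,-0.328,0.139,0.14,0.098,-0.298,0.394])

```text
time_s: 11.42
tcp_pos: [0.5859, -0.1004, 0.1375]
tool_rot: [-3.137, 0.48, 2.9]
contact_force: [0.3, 0.5, -4.7]
gripper_width: 0.322
grip_force: 50.3
```

```bash
python3 st.py .6423 -.1151 -14 28; python3 - <<'E'
from h import *
p,d,K,t,R=grab("wrist","w9.npz");cv2.imwrite("pics/w9.png",p)
P,Rp=pocket(.6423,-.1151,-14,28);T=Rp*FLIP
L=Rp.inv().apply(cloud(d,K,t,R).reshape(-1,3)-P).reshape(d.shape+(3,))*1e3;L[d==0]=9999
w=L[(abs(L[...,2]-10)<3)&(L[...,0]<-24)&(L[...,0]>-45)&(abs(L[...,1])<50)];print("wall y",w[:,1].min(),w[:,1].max(),"x min",w[:,0].min(),"z",np.median(w[:,2]))
k=np.sort(w[abs(w[:,1])<14][:,1]);i=np.argmax(np.diff(k));print("keyway",k[i],k[i+1])
f=L[(L[...,2]>66)&(L[...,2]<80)&(abs(L[...,1])<30)&(L[...,0]<-20)];print("foot y",f[:,1].min(),f[:,1].max());tg=f[f[:,0]<-35];print("tongue",tg.min(0),tg.max(0))
for x in(-38,-30,-24):print(x,np.median(f[abs(f[:,0]-x)<2][:,2]))
p0,R0=cur();g=over(P,Rp,-.010,.0405+.0135)-T.apply([.0006,.00015,0]);print(delta(g,T))
E
```

```text
tcp in pocket mm [-14.12   0.63  97.58] rot err deg [ 0.16  0.48 -0.15]
F in pocket [-2.   0.6 -4.3] 0.3224544635835351 50.348233580589294 11.4167
wall y -40.421320933822756 39.92310340016308 x min -40.52792692064301 z 10.364924551625993
keyway -9.063826989302857 9.283281382177785
foot y -19.901334568008167 24.21100668074837
tongue [-49.30344912 -19.49336599  66.03194153] [-35.0014273   23.81123636  71.17763781]
-38 68.83214206925115
-30 69.24473347728437
-24 68.87249384556644
[-0.01, -0.0011, 0.0871, -0.0018, -0.0054, 0.0018]
```

View pics/w9.png

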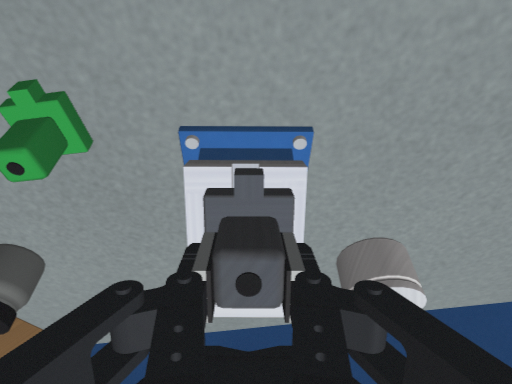

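The tongue (centre 249.5) lines up with the keyway but sits about 2 mm to the +y side of the wall centre (245.5), with the underside about 55 mm above the floor. I'll correct this while lowering.

Request:
move_arm(moves=[18,-0.005,-0.004,0.03,-0.002,-0.005,0.002,18,-0.01,-0.004,0.05,-0.002,-0.005,0.002,18,-0.01,-0.004,0.07,-0.002,-0.005,0.002,18,-0.01,-0.004,0.078,-0.002,-0.005,0.002,18,-0.01,-0.004,0.078,-0.002,-0.005,0.002,18,-0.01,-0.004,0.078,-0.002,-0.005,0.002])

```text
time_s: 11.97
tcp_pos: [0.6095, -0.1097, 0.1094]
tool_rot: [3.137, 0.491, 2.89]
contact_force: [-0.1, -1.3, -3.7]
gripper_width: 0.319
grip_force: 50.4
```

```bash
python3 st.py .6423 -.1151 -14 28; python3 - <<'E'
from h import *
p,d,K,t,R=grab("wrist","w10.npz");cv2.imwrite("pics/w10.png",p)
P,Rp=pocket(.6423,-.1151,-14,28)
L=Rp.inv().apply(cloud(d,K,t,R).reshape(-1,3)-P).reshape(d.shape+(3,))*1e3;L[d==0]=9999
def span(m): return np.percentile(L[m][:,1],[.5,99.5]).round(1),m.sum()
fz=(abs(L[...,2]-26)<7)
f=L[fz&(abs(L[...,1])<26)&(L[...,0]<-18)&(L[...,0]>-31)];print("body",np.percentile(f,[.5,50,99.5],0).round(1).tolist(),len(f))
g=L[(L[...,2]>20)&(L[...,2]<32)&(abs(L[...,1])<14)&(L[...,0]<-36)];print("tongue",np.percentile(g,[.5,50,99.5],0).round(1).tolist(),len(g))
w=L[(abs(L[...,2]-10)<2)&(L[...,0]<0)&(L[...,0]>-45)&(abs(L[...,1])<50)];print("walls",np.percentile(w,[.2,50,99.8],0).round(1).tolist())
k=L[(abs(L[...,2]-10)<2)&(L[...,0]<-32)&(L[...,0]>-40)&(abs(L[...,1])<16)];k=np.sort(k[:,1]);i=np.argmax(np.diff(k));print("keyway",k[i],k[i+1])
E
```

```text
tcp in pocket mm [-5.08 -2.67 60.96] rot err deg [-0.1  -0.15  0.35]
F in pocket [-1.6 -1.3 -3.4] 0.31883646847560315 50.41579842567444 11.9667
body [[-30.8, -22.4, 19.9], [-25.5, -0.8, 31.9], [-18.1, 20.7, 33.0]] 2369
tongue [[-40.0, -7.7, 20.1], [-39.5, -0.7, 29.1], [-36.4, 6.1, 32.0]] 258
walls [[-40.2, -40.1, 8.2], [-27.8, 10.0, 10.4], [-0.1, 39.8, 11.9]]
keyway -9.119723286443183 8.883843876886761
```

Request:
move_arm(moves=[18,0,0.0015,0.005,0,0,-0.004,18,0,0.0015,0.01,0,0,-0.004,18,-0.004,0.0015,0.01,0,0,-0.004,18,-0.008,0.0015,0.01,0,0,-0.004,18,-0.012,0.0015,0.01,0,0,-0.004,18,-0.016,0.0015,0.01,0,0,-0.004,18,-0.019,0.0015,0.01,0,0,-0.004,18,-0.019,0.0015,0.01,0,0,-0.004])

```text
time_s: 12.68
tcp_pos: [0.6188, -0.1104, 0.1087]
tool_rot: [3.14, 0.489, 2.901]
contact_force: [-7.6, 2.7, -3.5]
gripper_width: 0.323
grip_force: 51.0
```

```bash
cat > m.py <<'E'
from h import *
p,d,K,t,R=grab("wrist","w11.npz")
P,Rp=pocket(.6423,-.1151,-14,28)
L=Rp.inv().apply(cloud(d,K,t,R).reshape(-1,3)-P).reshape(d.shape+(3,))*1e3;L[d==0]=9999
g=L[(L[...,2]>11.6)&(L[...,2]<34)&(abs(L[...,1])<12)&(L[...,0]<-25)&(L[...,0]>-50)];zt=np.percentile(g[:,2],90);g=g[g[:,2]>zt-3]
print("tongue",np.percentile(g,[.5,50,99.5],0).round(1).tolist(),len(g))
w=L[(abs(L[...,2]-10)<2)&(L[...,0]<-5)&(L[...,0]>-45)&(abs(L[...,1])<50)];print("walls",np.percentile(w,[.2,50,99.8],0).round(1).tolist())
E
python3 st.py .6423 -.1151 -14 28;python3 m.py
```

```text
tcp in pocket mm [ 2.66 -1.17 56.03] rot err deg [-0.19  0.   -0.21]
F in pocket [-8.7  0.8  0.7] 0.3230162071400083 50.98990738391876 12.6833
tongue [[-32.2, -6.5, 25.2], [-29.0, 0.5, 27.3], [-25.0, 7.1, 28.8]] 463
walls [[-40.2, -40.1, 8.2], [-27.4, -9.6, 10.4], [-5.2, 39.7, 11.9]]
```

Request:
move_arm(moves=[18,-0.002,-0.001,0,0,0,0,18,-0.002,-0.001,0.006,0,0,0,18,-0.002,-0.001,0.012,0,0,0,18,-0.002,-0.001,0.016,0,0,0,18,-0.002,-0.001,0.019,0,0,0,18,-0.002,-0.001,0.019,0,0,0])

```text
time_s: 13.23
tcp_pos: [0.6235, -0.1122, 0.1004]
tool_rot: [3.14, 0.488, 2.901]
contact_force: [-4.8, 1.1, -6.6]
gripper_width: 0.315
grip_force: 50.7
```

```bash
python3 st.py .6423 -.1151 -14 28;python3 m.py
```

```text
tcp in pocket mm [ 3.17 -1.75 46.28] rot err deg [-0.18  0.04 -0.2 ]
F in pocket [-7.5 -0.1 -3.5] 0.3153992876562092 50.65441131591797 13.2333
tongue [[-31.8, -7.1, 15.6], [-28.6, -0.3, 17.6], [-25.0, 6.6, 19.0]] 432
walls [[-40.2, -40.2, 8.1], [-27.3, -3.4, 10.4], [-5.1, 39.7, 11.9]]
```

Request:
move_arm(moves=[18,0,0,0.002,0,0,0,18,0,0,0.004,0,0,0,18,0,0,0.006,0,0,0,18,0,0,0.0065,0,0,0,18,0,0,0.0065,0,0,0])

```text
time_s: 13.7
tcp_pos: [0.6251, -0.1126, 0.0983]
tool_rot: [3.141, 0.486, 2.901]
contact_force: [-6.5, 2.1, -4.7]
gripper_width: 0.32
grip_force: 50.9
```

```bash
python3 st.py .6423 -.1151 -14 28;python3 m.py
```

```text
tcp in pocket mm [ 3.66 -1.76 43.67] rot err deg [-0.17  0.14 -0.2 ]
F in pocket [-8.3  0.5 -1. ] 0.31995361584334714 50.87739586830139 13.7
tongue [[-31.3, -7.1, 13.1], [-28.4, -0.1, 15.1], [-25.1, 6.5, 16.5]] 404
walls [[-40.2, -40.1, 8.2], [-27.1, -3.9, 10.4], [-5.1, 39.7, 11.9]]
```

Just touching now (15.1 mm against 14.4 mm when seated). One more millimetre, then release.

Request:
move_arm(moves=[18,0.001,0,0.001,0,0,0,18,0.002,0,0.002,0,0,0,18,0.002,0,0.002,0,0,0])

```text
time_s: 14.0
tcp_pos: [0.6252, -0.1126, 0.098]
tool_rot: [3.14, 0.486, 2.901]
contact_force: [-10.2, 3.5, 0.6]
gripper_width: 0.319
grip_force: 51.8
```

```bash
python3 st.py .6423 -.1151 -14 28;python3 m.py
```

```text
tcp in pocket mm [ 3.63 -1.76 43.4 ] rot err deg [-0.17  0.16 -0.18]
F in pocket [-9.2  0.9  5.5] 0.3190348099956586 51.795764565467834 14.0
tongue [[-31.4, -7.1, 12.6], [-28.5, -0.0, 14.7], [-25.1, 6.6, 16.1]] 413
walls [[-40.2, -40.1, 8.1], [-27.2, -2.9, 10.4], [-5.1, 39.7, 11.9]]
```

On the floor with about 9 N of contact. Releasing and retracting along the tool axis.

Request:
move_arm(moves=[34,0,0,0,0,0,0,40,0,0,0,0,0,0,46,0,0,0,0,0,0,46,0,0,0,0,0,0,46,0,0,-0.03,0,0,0,46,0,0,-0.08,0,0,0,46,0,0,-0.15,0,0,0,60,0,0,-0.22,0,0,0,60,0,0,-0.28,0,0,0,60,0,0,-0.28,0,0,0,60,0,0,-0.28,0,0,0])

```text
time_s: 14.97
tcp_pos: [0.5645, -0.0969, 0.2248]
tool_rot: [3.14, 0.493, 2.902]
contact_force: [-0.3, 0.3, -0.8]
gripper_width: 0.704
grip_force: 0.0
```

```bash
python3 - <<'E'
from h import *
p,d,K,t,R=grab("wrist","w12.npz");cv2.imwrite("pics/w12.png",p);hsv=cv2.cvtColor(p,cv2.COLOR_BGR2HSV)
C=cloud(d,K,t,R)
P,Rp=pocket(.6423,-.1151,-14,28)
L=Rp.inv().apply(C.reshape(-1,3)-P).reshape(d.shape+(3,))*1e3;L[d==0]=9999
m=(hsv[...,2]<100)&(abs(L[...,2]-14)<2.5)&(abs(L[...,0])<36)&(abs(L[...,1])<24)
q=L[m];print(np.percentile(q,[.5,50,99.5],0).round(1).tolist(),len(q),cv2.minAreaRect(q[:,:2].astype(np.float32)),plane(q/1e3)[:3])
c=L[(abs(L[...,2]-54)<3)&(abs(L[...,0])<30)&(abs(L[...,1])<30)];print("crown",cv2.minAreaRect(c[:,:2].astype(np.float32)),np.median(c[:,2]))
print(arm.sense()["contact_force"],arm.sense()["time_s"])
E
```

```text
[[-32.0, -21.6, 11.9], [-14.7, -1.1, 14.8], [20.2, 20.8, 16.3]] 1185 ((-4.959663391113281, -0.48213768005371094), (42.75224304199219, 54.44835662841797), 89.9580307006836) (array([-0.01099405, -0.00074277,  0.01483164]), array([ 0.00423002, -0.00378218,  0.9999839 ]), np.float64(0.000652885097418655))
crown ((0.25315284729003906, 0.046303749084472656), (27.641998291015625, 25.76853370666504), 89.89266204833984) 54.495610216645204
[ 0.64053581  0.04386858 -1.24588995] 15.0167
```

```bash
python3 -c "
from bench import arm
print(arm.sign_off())"
```

```text
the job is handed in; nothing more can be done
None
```

Both caps are seated flat in their own pockets and held by the jaws. The wrist camera puts the keyed cap within about 1 mm of its pocket's origin and both feet within 0.5° of flat. The bystanders were never touched, and the job was handed in at about 15 s; the hand-in returned no verdict.

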